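# Clamp a plywood divider in the drilling jig

## Robot

A 6-joint arm with a two-finger parallel gripper is mounted at the origin on the work surface. World frame = base frame: x ahead of the robot, y to its left, z up, the work surface at z = 0. Lengths are in m, angles in rad, forces in N, time in s.
With the tool pointing down it reaches from about 0.375 to 0.975 m from the base axis. Payload 3.8 kg.
Tool frame: the origin (TCP) lies on the centre line of the jaws, within the pads' length; the fingertips stand 14 mm ahead of it and the grasp point (between the pads) lies 5 mm behind it (bot.finger_overhang is the distance from the TCP to the fingertips, in m); y points along the fingers, x is the direction in which the jaws open and shut, and the axes are right-handed (so a half turn about y gives the same grasp; the last joint's range is limited). The gripper opens to 85 mm and grips with 20 to 120 N. Pads are 22 mm wide; open, the fingers measure 114 mm over their backs; the gripper's body (76 mm by 85 mm) begins 54 mm behind the grasp point. The pads swing forward as they close: fully open they stand 13 mm farther back than shut.
Start: joints at [1.269, 0.264, 1.604, -0, 1.274, -0.037], TCP at [0.177, 0.651, 0.245] pointing down, gripper open.
Joint ranges: [-2.63, 2.63], [-0.94, 2.18], [0.31, 2.57], [-1.31, 4.45], [0, 2.66], [-2.55, 2.55]. Speed limits (rad/s): [2.57, 2.57, 3.14, 3.14, 3.14, 3.14].

## Interface

Orientations are given as a rotation vector (axis times angle).
In Python, from workcell import readout, read_camera, bot, spotter gives the robot as it stands.
- The arm moves only by the tool jog_arm, never from a script. Its argument "increments" is a list of rows, each a list of 7 numbers: the shift along the tool's x, y, z in m, then the turn, a rotation vector about the tool's x, y, z in rad, then the opening, from 0 (shut) to 1 (fully open). A call has 1 to 10 rows; each row shifts and turns the pose as measured when the row begins, along the tool's axes as they then stand; what a row does not reach is not made up. A row lasts 1/8 s, in which the tool goes at most 62.5 mm and 10.7 degrees, less where a joint would pass 70% of its speed; a pose out of reach is approached as far as the arm can. A call with a gripper value outside its range is refused whole. The fingers move at their own pace and stop on an object; "force" is the grip in N (left out, the last holds). Time passes only in rows, so rows that do not move let the fingers close. It gives the time, the measured TCP pose, the force and the opening at its end, in the units of the state.
- readout.read_state(): the state, without advancing time (a new reading comes with each control period).
- read_camera(name): name is "side" or "top"; returns a dict with "img" (400x640x3 uint8, blue, green, red), "range_z" (400x640 float32, m along the optical axis (not along the pixel's ray), 0 where there is no reading), "fx", "fy", "cx", "cy" (pixels), "world_from_camera" (4x4, takes a point from camera to world coordinates). Camera axes: x right, y down, z forward; pixel columns grow to the right and rows downward; lengths in m; the calibration is good to about 2 mm. A picture is of the moment at which its call begins.
- bot.finish_job(): hands the job in, once; it reports no verdict.
Trained networks look in a picture, given as the dict that the camera call returned (one of the last four; its "shot" number tells which), for a name from the list of things; names that differ only in an ending like _2 or _b are one class to them, and where a whole thing is asked for, a point or a joint stands for the part that bears it (a point fixed in the world has none). Each returns a list of dicts, best first, with "p" (0 to 1); they miss things now and then, are a little off and sometimes report something else, mostly with a low value. They report only what shows in the picture. A call takes as long as a camera call. They do not tell look-alikes from the thing itself.
- spotter.masks_of(picture, thing): "mask" (400x640 bool, what is visible of it) and "location" ([column, row] in pixels, amid what is visible of it).
- spotter.spot_point(picture, thing): "location" ([column, row] in pixels: a listed point, or the origin of a listed thing).
The state is a dict: "time": time; "q": joint angles; "joint_vel": joint speeds; "joint_torque": joint torques, N m; "tool_pos": TCP position; "tcp_rot": TCP orientation; "wrist_force": force on the tool from outside, world axes, zero at the start; "torque": the same for the moment, N m; "width": opening from 0.0 (shut) to 1.0 (fully open).
Only numpy, scipy, OpenCV 4.12 (cv2) and the standard library are available. Lean on these libraries where they do the work, as an engineer would, in place of code of your own. Each camera call takes 0.05 s, during which the arm holds its last target. There are 200 camera calls.

## Task

Clamp the loose plywood divider in the drilling jig: slide it gently home into the corner, flush against both the long fence and the adjustable end stop, which you must find by feel; then tip the open spring-hinged steel hold-down flap behind the fence forward past its snap point, so that it springs over by itself onto the divider and clamps it there. Push with light force only, never ramming the divider into fence or stop or forcing the flap, and leave the other things alone.

Things in the scene. Friction and masses are not known exactly. Their poses are not given: they have to be found in the camera images.
- jig: Drilling jig: a plywood bed 260 (x) x 360 (y) x 18 mm fixed to the table, turned about the vertical. Origin: centre of its underside; +x points to the fence (away from the robot), +y to the end stop, z up. 'Jig x, y' are mm from here in its frame; heights are above the table. Bed top at 18. Leave the loose tape measure near jig (-95, 140) and the screw cup near (105, -140).
- fence: Aluminium fence on the bed (origin and axes as jig). Its face looks to jig -x at jig x = 50, jig y -170 to 130; x 50 to 72, top at 34; hinge cheeks up to 52 at jig y = 10, 60. The END STOP, a dark wooden block (jig x -25 to 50, 22 mm thick in y, top at 40), faces jig -y at jig y = 120 give or take 16: its setting differs each time and is NOT measured; feel for it. It is clamped and does not give.
- blank_mid (a point): Centre of the loose plywood divider, a plain board 80 (x) x 170 (y) x 18 mm, 0.12 to 0.24 kg, flat on the bed (centre at height 27, top at 36), turned and short of fence and stop. Too wide to pinch: push it by its edges; dragging it takes up to 3 N. Own x is the short way, y the long way. Home, its centre is at jig x = 10, y = 35 give or take 16, long side along the fence.
- blank: The same divider; this origin is the centre of its underside.
- flap_hinge (a point): Point on the flap's hinge axis, mid-width: jig x = 61, y = 35, height 48. The axis runs along jig y.
- flap_tip (a point): Middle of the free edge of the hold-down flap, a steel plate 36 mm wide (jig y), 68 mm long from hinge to free edge and 4 mm thick, with a rubber pad on its front near the free edge. Open, it leans 0.6 rad back from upright, away from the robot: free edge at jig x about 99, height 104. The space behind it is empty.
- flap (a joint): Flap angle about its hinge, rad: 0 = open stop, 0.6 = upright, 0.77 = snap point, 2.2 = lying on the divider, 2.35 = own stop with nothing under it. Below the snap point its spring pulls it back, beyond it throws it forward. Moving it off 0 takes 5 N square to its free edge (up to 13 N with a level pull, from friction), falling to nothing at the snap point. It clamps with 5.5 N.
There are look-alikes about, which are no part of the job. Leave any green or pink look-alike of the blank alone.

How it is judged:
By the outcome, as a careful person would: the job done as asked, in the order asked, and still so for the second after the job is handed in, with the robot touching nothing.
It also fails if it takes over 72 s, if anything falls off the work surface, if the arm or the gripper's body presses on something with over 40 N, if the wrist force passes 120 N, or if a joint passes its speed limit or range.

## Working session

There is one attempt and no reset: what is moved stays moved. The work goes in short steps, Python scripts to look and compute and a tool call to move; the robot and the scene stay as the last step left them, time stands still between calls to the robot, and variables do not carry over. Pictures are saved under pics/ and viewed, about 8 in all and at most 12, crops included, and the job is handed in when it is done.

Besides the shell and the picture viewer there is one more tool, called after "Call:" by a JSON object that holds its "fn" and its "kwargs". jog_arm: Moves the arm, as the interface text tells. Its arguments: {"type":"object","properties":{"increments":{"type":"array"},"force":{"type":"number"}},"required":["increments"]}

```bash
mkdir -p pics; cat > h.py <<'E'
import numpy as np, cv2
from scipy.spatial.transform import Rotation as R
from workcell import readout, read_camera, bot, spotter
def w(p,c,r,z=None):
    """pixel->world by depth, or by intersection with plane at height z"""
    T=p["world_from_camera"]; d=np.array([(c-p["cx"])/p["fx"],(r-p["cy"])/p["fy"],1])
    if z is None: s=np.median(p["range_z"][int(r)-1:int(r)+2,int(c)-1:int(c)+2])
    else: s=(z-T[2,3])/(T[:3,:3]@d)[2]
    return T[:3,:3]@(d*s)+T[:3,3]
E
python3 - <<'E'
from h import *
s=readout.read_state(); print(s)
for n in("top","side"):
    p=read_camera(n); cv2.imwrite(f"pics/{n}0.png",p["img"]); print(n,p["fx"],p["world_from_camera"].round(3).tolist())
    for t in("jig","blank_mid","flap_hinge","flap_tip"):
        for d in spotter.spot_point(p,t)[:3]:
            c,r=d["location"]; print(t,round(d["p"],2),round(c),round(r),w(p,c,r,{"jig":0,"blank_mid":.027,"flap_hinge":.048,"flap_tip":.104}[t]).round(4))
    for t in("blank","fence"):
        for d in spotter.masks_of(p,t)[:3]:
            m=d["mask"]; v,u=np.nonzero(m); z=.036 if t=="blank" else .034
            P=np.array([w(p,a,b,z)[:2] for a,b in zip(u,v)]); rc=cv2.minAreaRect((P*1000).astype(np.float32))
            print(t,round(d["p"],2),d["location"],"rect",rc, "col",p["img"][m].mean(0).round())
E
```

```text
{'time': 0.0, 'q': array([ 1.26908799e+00,  2.64761855e-01,  1.60537758e+00, -4.23171692e-05,
        1.27370179e+00, -3.68943404e-02]), 'joint_vel': array([-3.54727790e-04, -6.81480764e-04,  3.30143787e-04,  8.08392006e-04,
       -9.83816792e-05,  5.30488433e-04]), 'joint_torque': array([ 9.63641869e-04, -5.15109444e+01, -3.67310429e+01, -9.28027362e-05,
        1.31993688e-02,  3.06406480e-05]), 'tool_pos': array([0.1764698 , 0.65079596, 0.2439542 ]), 'tcp_rot': array([-1.32427184, -1.01063684,  1.01365506]), 'wrist_force': array([-0.63677298, -0.28005152, -0.60584497]), 'torque': array([ 0.0132441 , -0.00767561, -0.00365828]), 'width': 0.9959089965493609}
top 401.86243300220326 [[0.015, -0.982, 0.187, 0.397], [-1.0, -0.015, -0.002, -0.047], [0.005, -0.187, -0.982, 0.917], [0.0, 0.0, 0.0, 1.0]]
jig 0.7 257 231 [0.4963 0.091  0.    ]
blank_mid 0.72 409 159 [ 0.6657 -0.2549  0.027 ]
blank_mid 0.65 404 276 [ 0.4009 -0.2374  0.027 ]
flap_hinge 0.6 235 204 [0.5516 0.1335 0.048 ]
flap_tip 0.58 227 182 [0.587  0.1424 0.104 ]
blank 0.98 [272.6, 233.9] rect ((484.1072998046875, 54.51441955
[... 683 characters left out ...]
flap_hinge 0.7 275 271 [0.5502 0.1412 0.048 ]
flap_tip 0.96 254 240 [0.5875 0.143  0.104 ]
blank 0.8 [429.1, 196.7] rect ((392.976806640625, -215.4984130859375), (173.64053344726562, 99.34017944335938), 35.333221435546875) col [ 95.  74. 150.]
blank 0.79 [328.8, 268.2] rect ((480.92486572265625, 62.83091354370117), (85.97189331054688, 182.16990661621094), 5.723444938659668) col [ 67. 118. 156.]
blank 0.73 [325.5, 171.3] rect ((650.1273803710938, -221.82106018066406), (87.28829956054688, 191.35867309570312), 53.1384391784668) col [23. 89.  8.]
fence 0.9 [286.0, 265.7] rect ((561.3097534179688, 88.93624877929688), (35.41111755371094, 310.2322692871094), 12.392434120178223) col [123. 133. 132.]
```

View pics/top0.png

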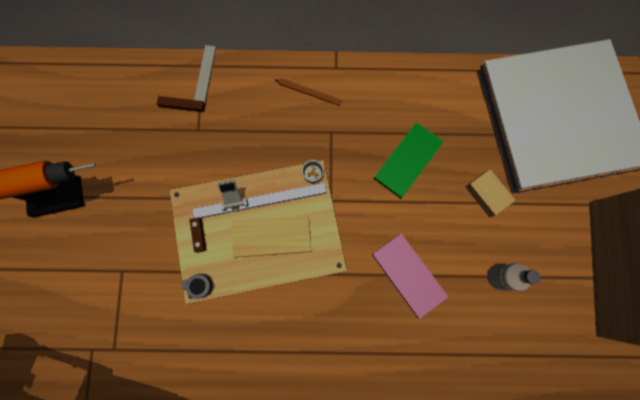

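View pics/side0.png

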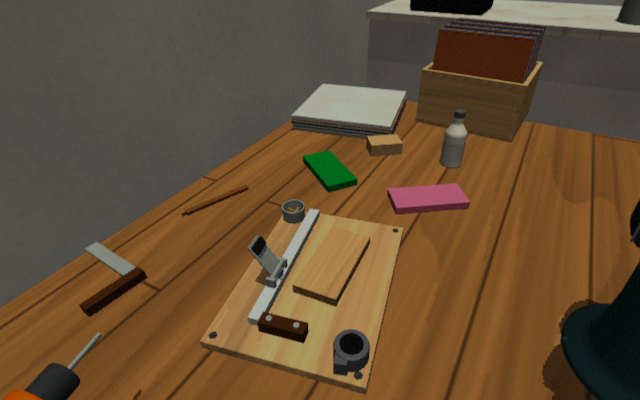

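Top view: the jig is turned about 12° with the fence along the top (195,212)-(325,188). The stop is the dark block at (197,235), the natural-wood blank is at (272,234), and the flap is open at (230,195). The green and pink boards at (409,160) and (410,276) are the look-alikes. Next I'll fix the jig frame from the depth data.

```bash
cat >> h.py <<'E'
def cloud(p):
    v,u=np.mgrid[0:400,0:640]; s=p["range_z"]; T=p["world_from_camera"]
    P=np.stack([(u-p["cx"])/p["fx"]*s,(v-p["cy"])/p["fy"]*s,s],-1)@T[:3,:3].T+T[:3,3]
    P[s==0]=np.nan; return P
E
python3 - <<'E'
from h import *
print(bot.finger_overhang, [a for a in dir(bot) if a[0]!='_'])
s=readout.read_state(); print(R.from_rotvec(s["tcp_rot"]).as_matrix().round(3))
for n in("top","side"):
    p=read_camera(n); P=cloud(p); z=P[...,2]
    near=(np.hypot(P[...,0]-.5,P[...,1]-.09)<.26)
    tab=near&(abs(z)<.008); print(n,"table z",np.nanmedian(z[tab]),np.nanstd(z[tab]))
    def rect(m,lbl):
        m=cv2.morphologyEx(m.astype(np.uint8),cv2.MORPH_OPEN,np.ones((3,3)))
        k,L,st,_=cv2.connectedComponentsWithStats(m); i=1+np.argmax(st[1:,4]); Q=P[L==i]
        print(lbl,st[i,4],cv2.minAreaRect((Q[:,:2]*1000).astype(np.float32)),np.median(Q[:,2]).round(4)); return L==i
    rect(near&(z>.010)&(z<.06),"bed")
    b=[d for d in spotter.masks_of(p,"blank") if np.hypot(*(w(p,*d["location"],.036)[:2]-[.482,.058]))<.06]
    rect(b[0]["mask"]&(abs(z-.036)<.006),"blank")
    f=spotter.masks_of(p,"fence")[0]["mask"]; rect(f&(abs(z-.034)<.006),"fence")
E
```

```text
0.014 ['MotionError', 'finger_overhang', 'finish_job']
[[ 0.262 -0.    -0.965]
 [ 0.965  0.     0.262]
 [ 0.    -1.     0.   ]]
top table z -0.0008592963626514738 0.001626982638442744
bed 17988 ((500.2017822265625, 90.23197937011719), (260.25445556640625, 360.6798095703125), 12.31604290008545) 0.0181
blank 2788 ((484.6634216308594, 55.07044219970703), (80.58804321289062, 169.808837890625), 5.129673004150391) 0.0351
fence 778 ((576.7947998046875, 23.611541748046875), (22.927331924438477, 176.95474243164062), 12.069597244262695) 0.033
side table z 0.0006583646934046339 0.0010991033168119642
bed 23275 ((499.1103210449219, 91.01676940917969), (260.61944580078125, 361.9407653808594), 12.220077514648438) 0.0192
blank 3055 ((483.8386535644531, 55.215301513671875), (81.47183227539062, 173.56292724609375), 5.1420087814331055) 0.0366
fence 1274 ((562.5291748046875, 84.62075805664062), (22.725004196166992, 301.7386779785156), 12.410805702209473) 0.0344
```

Call:
{"fn": "jog_arm", "kwargs": {"increments": [[-0.04,0,-0.02,0,-0.16,0,1],[-0.05,0,-0.02,0,-0.16,0,1],[-0.05,0,-0.02,0,-0.16,0,1],[-0.06,0,-0.01,0,0,0,1],[-0.06,0,-0.01,0,0,0,1],[-0.06,0,-0.01,0,0,0,1],[-0.06,0,-0.01,0,0,0,1],[-0.06,0,0,0,0,0,1],[-0.06,0,0,0,0,0,1],[-0.06,0,0,0,0,0,1]]}}

```text
time: 2.25
tool_pos: [0.3648, 0.0969, 0.2464]
tcp_rot: [-1.09, -1.395, 1.378]
wrist_force: [1.2, -0.3, 0.8]
width: 1.0
```

```bash
cat >> h.py <<'E'
O=np.array([.4996,.0906,0]); J=R.from_euler("z",12.3,degrees=True)
D=J*R.from_matrix(np.array([[0,0,-1],[1,0,0],[0,-1,0]]))   # tool x=jig y, tool y=down, tool z=-jig x
def where(goal=None):
    s=readout.read_state(); Rt=R.from_rotvec(s["tcp_rot"])
    print("t",round(s["time"],2),"jig mm",(J.inv().apply(s["tool_pos"]-O)*1e3).round(1),"F jig",J.inv().apply(s["wrist_force"]).round(2),"w",round(s["width"],2),"turn",(Rt.inv()*D).as_rotvec().round(3),"q",s["q"].round(2))
    if goal is not None: print("shift tool mm",(Rt.inv().apply(O+J.apply(np.array(goal)/1e3)-s["tool_pos"])*1e3).round(1))
E
python3 -c "
from h import *
where([-105,-31,100])"
```

```text
t 2.25 jig mm [-130.4   34.9  246.4] F jig [ 1.11 -0.55  0.8 ] w 1.0 turn [0.011 0.027 0.002] q [ 0.19 -0.34  2.19  0.    1.29 -1.62]
shift tool mm [-66.9 146.5 -22. ]
```

Call:
{"fn": "jog_arm", "kwargs": {"increments": [[-0.03,0.05,-0.02,0,0.027,0,1],[-0.035,0.05,-0.002,0.01,0,0,1],[0,0.05,0,0,0,0,1],[0,0.045,0,0,0,0,1],[0,0.01,0,0,0,0,1],[0,0,0,0,0,0,1]]}}

```text
time: 3.0
tool_pos: [0.4098, 0.0329, 0.0425]
tcp_rot: [-1.116, -1.37, 1.349]
wrist_force: [-0.0, -0.4, 0.5]
width: 1.002
```

```bash
python3 - <<'E'
from h import *
where([-105,-31,40])
p=read_camera("side"); cv2.imwrite("pics/s1.png",cv2.resize(p["img"][170:390,220:460],None,fx=2.7,fy=2.7))
P=J.inv().apply((cloud(p)-O).reshape(-1,3)).reshape(400,640,3)*1e3
m=(P[...,0]>-150)&(P[...,0]<-85)&(P[...,1]>-110)&(P[...,1]<60)&(P[...,2]>24)&(P[...,2]<120)
for lo in range(24,100,6):
    k=m&(P[...,2]>=lo)&(P[...,2]<lo+6); 
    if k.any(): print(lo,k.sum(),P[k].min(0).round(),P[k].max(0).round())
E
```

```text
t 3.0 jig mm [-100.   -37.2   42.5] F jig [-0.11 -0.41  0.49] w 1.0 turn [ 0.016 -0.011 -0.   ] q [ 0.02 -0.01  2.34  0.    0.8  -1.76]
shift tool mm [6.2 2.5 5.1]
36 2 [-100.   12.   41.] [-98.  12.  42.]
42 14 [-112.  -82.   43.] [-89.  17.  48.]
48 28 [-112.  -79.   48.] [-89.  20.  54.]
54 36 [-112.  -79.   54.] [-89.  21.  60.]
60 38 [-112.  -84.   60.] [-90.  22.  66.]
66 26 [-111.    9.   67.] [-93.  22.  72.]
72 2 [-111.   12.   72.] [-105.   20.   73.]
84 7 [-114.   14.   85.] [-109.   36.   89.]
90 66 [-113.    7.   90.] [-87.  39.  96.]
96 99 [-117.  -69.   96.] [-87.  39. 102.]
```

Call:
{"fn": "jog_arm", "kwargs": {"increments": [[0.006,0.012,0.004,0.016,-0.011,0,1],[0,0.004,0,0,0,0,1],[0,0,-0.01,0,0,0,1],[0,0,-0.008,0,0,0,1],[0,0,-0.004,0,0,0,1],[0,0,-0.004,0,0,0,1]]}}

```text
time: 3.8
tool_pos: [0.4365, 0.0452, 0.0308]
tcp_rot: [-1.106, -1.374, 1.364]
wrist_force: [0.1, 0.0, -0.5]
width: 1.001
```

```bash
python3 -c "
from h import *
where([-41,-31,26])"
```

```text
t 3.8 jig mm [-71.3 -30.9  30.8] F jig [ 0.14  0.01 -0.51] w 1.0 turn [ 0.009  0.002 -0.002] q [ 0.05  0.06  2.28 -0.    0.78 -1.74]
shift tool mm [ -0.2   5.  -30.3]
```

```bash
cat >> h.py <<'E'
def blank(p):
    P=cloud(p); z=P[...,2]
    for d in spotter.masks_of(p,"blank"):
        if np.hypot(*(w(p,*d["location"],.036)[:2]-[.5,.08]))<.12:
            Q=P[d["mask"]&(abs(z-.036)<.005)]; Q=J.inv().apply(Q-O)*1e3
            (c,sz,a)=cv2.minAreaRect(Q[:,:2].astype(np.float32)); print("blank jig",np.round(c,1),np.round(sz,1),round(a,2),"min",Q.min(0).round(1),"max",Q.max(0).round(1)); return
    print("no blank")
E
python3 - <<'E'
from h import *
p=read_camera("side"); blank(p); p2=read_camera("top"); blank(p2)
a=cv2.resize(p["img"][190:380,200:440],(600,475)); cv2.imwrite("pics/s2.png",a)
E
```

```text
blank jig [-16.8 -28.6] [173.9  80.7] 86.49 min [ -55.  -116.8   31.1] max [27.8 60.4 39.7]
blank jig [-16.5 -54.8] [118.6  78.9] 86.08 min [ -59.7 -116.4   31. ] max [25.7  1.9 40. ]
```

View pics/s2.png

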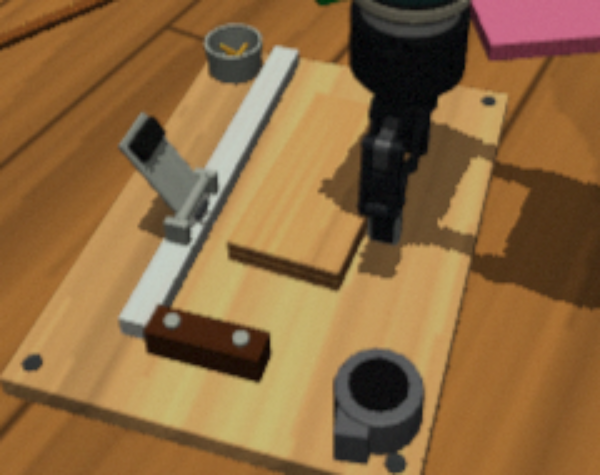

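The blank is being pushed and straightened: it is now at -3.5° relative to the fence, and both fingers are at its near edge, around (385,200) in the crop. The force is tiny, so I'll continue.

Call:
{"fn": "jog_arm", "kwargs": {"increments": [[0,0.003,-0.003,0.009,0,0,1],[0,0,-0.004,0,0,0,1],[0,0,-0.004,0,0,0,1],[0,0,-0.004,0,0,0,1],[0,0,-0.004,0,0,0,1]]}}

```text
time: 4.62
tool_pos: [0.4537, 0.0491, 0.0271]
tcp_rot: [-1.097, -1.363, 1.371]
wrist_force: [-2.5, -0.4, 2.2]
width: 1.0
```

```bash
python3 -c "
from h import *
where([-41,-31,26]); blank(read_camera('side'))"
```

```text
t 4.62 jig mm [-53.7 -30.7  27.1] F jig [-2.56  0.16  2.25] w 1.0 turn [-0.005  0.002 -0.002] q [ 0.06  0.11  2.24 -0.    0.79 -1.73]
shift tool mm [ -0.3   1.  -12.7]
blank jig [ -3.5 -25.9] [171.5  80.1] 89.97 min [ -43.5 -111.7   31.1] max [36.6 59.8 39.3]
```

Call:
{"fn": "jog_arm", "kwargs": {"increments": [[0,0,-0.004,0,0,0,1],[0,0,-0.004,0,0,0,1],[0,0,-0.002,0,0,0,1],[0,0,-0.0015,0,0,0,1]]}}

```text
time: 5.22
tool_pos: [0.4659, 0.0519, 0.027]
tcp_rot: [-1.097, -1.363, 1.371]
wrist_force: [-6.3, -1.5, 4.9]
width: 1.0
```

```bash
python3 -c "
from h import *
where([-41,-31,26])"
```

```text
t 5.22 jig mm [-41.2 -30.6  27. ] F jig [-6.52 -0.1   4.93] w 1.0 turn [-0.005  0.002 -0.002] q [ 0.06  0.13  2.22 -0.    0.8  -1.73]
shift tool mm [-0.4  1.  -0.2]
```

Call:
{"fn": "jog_arm", "kwargs": {"increments": [[0,0,-0.0015,0,0,0,1],[0,0,-0.0015,0,0,0,1]]}}

```text
time: 5.48
tool_pos: [0.4658, 0.0519, 0.0264]
tcp_rot: [-1.092, -1.357, 1.375]
wrist_force: [-5.0, -2.1, 2.9]
width: 0.998
```

```bash
python3 -c "
from h import *
where([-41,-31,26]); blank(read_camera('side'))"
```

```text
t 5.47 jig mm [-41.3 -30.6  26.4] F jig [-5.36 -0.99  2.88] w 1.0 turn [-0.012  0.002 -0.001] q [ 0.06  0.14  2.21 -0.    0.8  -1.72]
shift tool mm [-0.4  0.4 -0.3]
blank jig [  7.2 -25.6] [172.5  86. ] 89.28 min [ -35.2 -112.    31. ] max [51.1 60.2 39.4]
```

Call:
{"fn": "jog_arm", "kwargs": {"increments": [[0,0,0.01,0,0,0,1],[0,-0.01,0.01,0.012,0,0,1],[0,-0.06,0,0,0,0,0],[-0.05,0,0,0,0,0,0],[-0.05,0,-0.03,0,0,0,0],[-0.01,0,-0.04,0,0,0,0],[0,0,0,0,0,0,0],[0,0,0,0,0,0,0]]}}

```text
time: 6.58
tool_pos: [0.5424, -0.0474, 0.1034]
tcp_rot: [-1.092, -1.354, 1.38]
wrist_force: [-0.6, 0.3, -0.2]
width: 0.003
```

```bash
python3 -c "
from h import *
where([10,-146,42])
for n in('top','side'):blank(read_camera(n))"
```

```text
t 6.58 jig mm [  12.4 -143.9  103.4] F jig [-0.52  0.45 -0.21] w 0.0 turn [-0.015  0.004 -0.005] q [-0.13  0.16  2.01 -0.01  0.98 -1.91]
shift tool mm [-1.8 61.5  1.5]
blank jig [ 17.8 -29.3] [179.1  74.3] 79.63 min [ -29.7 -112.1   31.1] max [50.9 57.4 40.3]
blank jig [ 10.4 -26.7] [ 82.7 173.7] 0.1 min [ -31.1 -113.6   31. ] max [51.7 60.1 39.4]
```

Call:
{"fn": "jog_arm", "kwargs": {"increments": [[-0.002,0.045,0.0015,-0.012,0,0,0],[0,0.014,0,0,0,0,0],[0,0.003,0,0,0,0,0],[0.01,0,0,0,0,0,0],[0.006,0,0,0,0,0,0],[0.004,0,0,0,0,0,0],[0.004,0,0,0,0,0,0]]}}

```text
time: 7.65
tool_pos: [0.5373, -0.0236, 0.0449]
tcp_rot: [-1.106, -1.371, 1.373]
wrist_force: [1.1, -0.8, -0.4]
width: -0.001
```

```bash
python3 -c "
from h import *
where([10,-126,40])"
```

```text
t 7.65 jig mm [  12.5 -119.6   44.9] F jig [ 0.87 -1.05 -0.39] w -0.0 turn [ 0.005  0.006 -0.007] q [-0.09  0.22  2.07 -0.01  0.85 -1.87]
shift tool mm [-6.3  4.9  2.6]
```

Call:
{"fn": "jog_arm", "kwargs": {"increments": [[0.004,0.003,0.001,0,0,0,0],[0.005,0,0,0,0,0,0],[0.005,0,0,0,0,0,0],[0.005,0,0,0,0,0,0],[0.005,0,0,0,0,0,0],[0.004,0,0,0,0,0,0]]}}

```text
time: 8.4
tool_pos: [0.5321, 0.0026, 0.0438]
tcp_rot: [-1.112, -1.373, 1.376]
wrist_force: [-0.6, -3.9, 1.8]
width: 0.0
```

```bash
python3 -c "
from h import *
where([10,-81,40]);blank(read_camera('side'))"
```

```text
t 8.4 jig mm [ 13.  -92.9  43.8] F jig [-1.39 -3.69  1.8 ] w 0.0 turn [ 0.008  0.008 -0.013] q [-0.04  0.21  2.09 -0.01  0.84 -1.82]
shift tool mm [12.   3.6  2.9]
blank jig [10.6 -0.4] [ 83.5 172.8] 0.13 min [-31.3 -86.9  31. ] max [52.4 86.  40.6]
```

Call:
{"fn": "jog_arm", "kwargs": {"increments": [[0.005,0.002,0.001,0,0,0,0],[0.005,0,0,0,0,0,0],[0.004,0,0,0,0,0,0],[0.003,0,0,0,0,0,0]]}}

```text
time: 9.0
tool_pos: [0.5292, 0.0165, 0.0438]
tcp_rot: [-1.117, -1.374, 1.381]
wrist_force: [-0.9, -3.9, 2.7]
width: -0.002
```

Call:
{"fn": "jog_arm", "kwargs": {"increments": [[0.003,0,0,0,0,0,0],[0.003,0,0,0,0,0,0]]}}

```text
time: 9.25
tool_pos: [0.5279, 0.0224, 0.0438]
tcp_rot: [-1.117, -1.374, 1.382]
wrist_force: [-0.0, -5.0, 3.9]
width: -0.001
```

```bash
python3 - <<'E'
from h import *
where([10,-81,40]);p=read_camera('side');blank(p)
P=J.inv().apply((cloud(p)-O).reshape(-1,3))*1e3
k=(abs(P[:,2]-40)<3)&(P[:,0]>-20)&(P[:,0]<45)&(P[:,1]>95)&(P[:,1]<165); print("stop top y range",np.percentile(P[k,1],[2,50,98]).round(1))
E
```

```text
t 9.25 jig mm [ 13.1 -72.6  43.8] F jig [-1.08 -4.88  3.88] w -0.0 turn [ 0.01   0.011 -0.02 ] q [ 0.01  0.2   2.1  -0.02  0.83 -1.77]
shift tool mm [-8.3  3.9  3.3]
blank jig [10.3 26. ] [ 83.  184.4] 0.29 min [-31.  -66.3  31. ] max [ 52.2 118.2  40.9]
stop top y range [ 96.8 128.9 139.5]
```

Call:
{"fn": "jog_arm", "kwargs": {"increments": [[0.003,0.001,0.001,0,0,0,0],[0.003,0,0,0,0,0,0]]}}

```text
time: 9.6
tool_pos: [0.5268, 0.0273, 0.0438]
tcp_rot: [-1.12, -1.376, 1.383]
wrist_force: [-1.3, -2.5, 1.4]
width: 0.002
```

Call:
{"fn": "jog_arm", "kwargs": {"increments": [[0.002,0,0,0,0,0,0],[0.002,0,0,0,0,0,0]]}}

```text
time: 9.85
tool_pos: [0.526, 0.0312, 0.0438]
tcp_rot: [-1.12, -1.376, 1.383]
wrist_force: [-1.4, -5.2, 3.5]
width: 0.001
```

Call:
{"fn": "jog_arm", "kwargs": {"increments": [[0.002,0,0,0,0,0,0]]}}

```text
time: 9.98
tool_pos: [0.5255, 0.0332, 0.0437]
tcp_rot: [-1.12, -1.376, 1.383]
wrist_force: [-0.6, -5.0, 4.1]
width: -0.0
```

```bash
python3 - <<'E'
from h import *
where([10,-81,40]);p=read_camera('side');blank(p)
E
```

```text
t 9.97 jig mm [ 13.1 -61.6  43.7] F jig [-1.63 -4.75  4.15] w -0.0 turn [ 0.012  0.012 -0.022] q [ 0.03  0.19  2.1  -0.03  0.83 -1.75]
shift tool mm [-19.2   4.1   3.4]
blank jig [ 9.6 31.4] [ 81.  172.9] 0.23 min [-31.1 -55.1  31.1] max [ 50.3 117.8  40.9]
```

Still moving freely, 2 mm per step. Continuing in small steps.

Call:
{"fn": "jog_arm", "kwargs": {"increments": [[0.0015,0,0,0,0,0,0],[0.0015,0,0,0,0,0,0]]}}

```text
time: 10.32
tool_pos: [0.5252, 0.0346, 0.0438]
tcp_rot: [-1.122, -1.376, 1.387]
wrist_force: [0.6, -12.8, 2.6]
width: -0.004
```

Call:
{"fn": "jog_arm", "kwargs": {"increments": [[0.0015,0,0,0,0,0,0],[0.0015,0,0,0,0,0,0]]}}

```text
time: 10.58
tool_pos: [0.5253, 0.0346, 0.0438]
tcp_rot: [-1.125, -1.375, 1.392]
wrist_force: [1.1, -11.5, 3.5]
width: -0.0
```

```bash
python3 - <<'E'
from h import *
where();p=read_camera('side');blank(p)
E
```

```text
t 10.57 jig mm [ 13.2 -60.2  43.8] F jig [ -1.39 -11.43   3.53] w -0.0 turn [ 0.013  0.015 -0.031] q [ 0.04  0.19  2.1  -0.04  0.83 -1.74]
blank jig [ 9.3 32. ] [171.8  81.1] 89.97 min [-31.2 -54.   31. ] max [ 49.9 117.9  40.4]
```

The stop is felt: the tool stalls at jig y = -60.2 with the force rising to 11 N. I'll back off and recheck against the fence with the open fingers.

Call:
{"fn": "jog_arm", "kwargs": {"increments": [[-0.008,0,0,0,0,0,0],[-0.012,0,0,0.013,0.015,-0.03,0],[0,-0.06,0,0,0,0,0],[0,0,0.04,0,0,0,1],[0.05,0,0.04,0,0,0,1],[0.05,0,0,0,0,0,1],[0,0,0,0,0,0,1],[0,0,0,0,0,0,1]]}}

```text
time: 11.68
tool_pos: [0.4247, 0.1003, 0.1019]
tcp_rot: [-1.087, -1.361, 1.357]
wrist_force: [-0.5, -0.4, -1.5]
width: 0.993
```

```bash
python3 -c "
from h import *
where([-65,18,28]);blank(read_camera('side'))"
```

```text
t 11.68 jig mm [-71.1  25.5 101.9] F jig [-0.54 -0.28 -1.47] w 0.99 turn [-0.007 -0.005  0.012] q [ 0.17 -0.05  2.23  0.01  0.96 -1.62]
shift tool mm [-8.3 73.8 -6.7]
blank jig [10.7 32.1] [ 83.3 172.4] 0.24 min [-31.3 -54.2  31.2] max [ 52.3 118.1  40.6]
```

Call:
{"fn": "jog_arm", "kwargs": {"increments": [[-0.006,0.05,0,-0.007,-0.005,0.012,1],[0,0.02,0,0,0,0,1],[0,0.004,0,0,0,0,1],[0,0,-0.015,0,0,0,1],[0,0,-0.004,0,0,0,1],[0,0,-0.002,0,0,0,1]]}}

```text
time: 12.52
tool_pos: [0.454, 0.0962, 0.029]
tcp_rot: [-1.109, -1.365, 1.356]
wrist_force: [0.2, -0.8, 0.4]
width: 1.002
```

```bash
python3 -c "
from h import *
where([-41.3,18,27])"
```

```text
t 12.53 jig mm [-43.4  15.2  29. ] F jig [-0.02 -0.83  0.38] w 1.0 turn [ 0.007 -0.008 -0.   ] q [ 0.16  0.11  2.23  0.    0.79 -1.62]
shift tool mm [ 2.8  2.  -2. ]
```

Call:
{"fn": "jog_arm", "kwargs": {"increments": [[0,0,-0.0015,0,-0.008,0,1],[0,0,-0.0015,0,0,0,1]]}}

```text
time: 12.78
tool_pos: [0.4563, 0.0967, 0.0296]
tcp_rot: [-1.103, -1.37, 1.364]
wrist_force: [-6.4, -1.9, 3.5]
width: 1.002
```

Call:
{"fn": "jog_arm", "kwargs": {"increments": [[0,0,-0.0015,0,0,0,1],[0,0,-0.0015,0,0,0,1]]}}

```text
time: 13.02
tool_pos: [0.4563, 0.0968, 0.0292]
tcp_rot: [-1.099, -1.365, 1.367]
wrist_force: [-4.8, -1.7, 4.8]
width: 1.0
```

```bash
python3 -c "
from h import *
where([-41.3,18,27]);blank(read_camera('side'))"
```

```text
t 13.03 jig mm [-41.   15.3  29.2] F jig [-5.03 -0.63  4.79] w 1.0 turn [-0.001  0.001 -0.   ] q [ 0.16  0.12  2.22 -0.    0.8  -1.63]
shift tool mm [2.7 2.2 0.3]
blank jig [10.5 32. ] [ 82.1 173.5] 0.19 min [-30.8 -54.7  31. ] max [ 51.5 118.6  40.9]
```

Call:
{"fn": "jog_arm", "kwargs": {"increments": [[0,0,0.008,0,0,0,1],[0,0,0.012,0,0,0,1],[0,-0.06,0,0,0,0,0],[0,-0.06,0,0,0,0,0],[0,-0.03,0,0,0,0,0],[0.02,-0.01,-0.05,0,0,0,0],[0,0,-0.06,0,0,0,0],[0,0,-0.06,0,0,0,0],[0,0,-0.025,0,0,0,0],[0,0,0,0,0,0,0]]}}

```text
time: 14.38
tool_pos: [0.6229, 0.1554, 0.1952]
tcp_rot: [-1.103, -1.373, 1.363]
wrist_force: [-0.2, -0.2, -0.7]
width: 0.002
```

```bash
python3 - <<'E'
from h import *
where([135,35,106])
for n in("side","top"):
    p=read_camera(n); blank(p)
    for d in spotter.spot_point(p,"flap_tip")[:1]: print(n,d["p"],J.inv().apply(w(p,*d["location"],.104)-O)*1e3)
E
```

```text
t 14.38 jig mm [134.3  37.1 195.2] F jig [-0.21 -0.21 -0.73] w 0.0 turn [0.007 0.002 0.   ] q [ 0.21  0.23  1.74  0.    1.16 -1.58]
shift tool mm [-2.1 89.2 -0.1]
blank jig [10.8 32.2] [ 83.5 172.7] 0.16 min [-31.  -54.2  31.1] max [ 52.5 118.4  40.6]
side 0.98 [ 98.68024313  31.04796025 104.        ]
blank jig [10.5 31. ] [169.9  80.7] 89.98 min [-29.9 -54.   31. ] max [ 50.8 115.9  39.9]
top 0.97 [ 99.00991151  27.34914021 104.        ]
```

Call:
{"fn": "jog_arm", "kwargs": {"increments": [[-0.004,0.05,0,0.007,0,0,0],[0,0.036,0,0,0,0,0],[0,0.004,0,0,0,0,0],[0,0,-0.006,0,0,0,0],[0,0,-0.004,0,0,0,0]]}}

```text
time: 15.3
tool_pos: [0.6325, 0.1533, 0.1097]
tcp_rot: [-1.104, -1.373, 1.363]
wrist_force: [0.2, -0.5, 0.8]
width: -0.0
```

```bash
python3 - <<'E'
from h import *
where([115,35,106])
p=read_camera("side"); cv2.imwrite("pics/s3.png",cv2.resize(p["img"][170:350,190:420],(690,540)))
E
```

```text
t 15.3 jig mm [143.2  33.  109.7] F jig [ 0.12 -0.55  0.84] w -0.0 turn [0.008 0.002 0.   ] q [ 0.2   0.33  1.79  0.    1.02 -1.59]
shift tool mm [ 2.1  3.5 28.3]
```

View pics/s3.png

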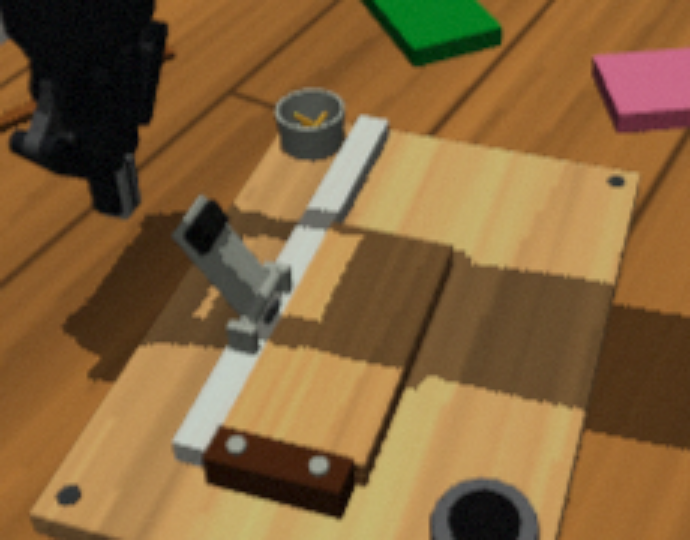

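The blank sits flush in the corner at fence and stop, and the open flap is at (210,240) with the closed fingers behind it at (115,200). The pull direction is tool +z.

Call:
{"fn": "jog_arm", "kwargs": {"increments": [[0.001,0.004,0.012,0.008,0,0,0],[0,0,0.012,0,0,0,0],[0,0,0.006,0,0,0,0],[0,0,0.004,0,0,0,0],[0,0,0.004,0,0,0,0]]}}

```text
time: 15.98
tool_pos: [0.5988, 0.1471, 0.11]
tcp_rot: [-1.108, -1.379, 1.36]
wrist_force: [6.5, 0.9, 0.5]
width: 0.0
```

```bash
python3 -c "
from h import *
where([67,35,106])"
```

```text
t 15.97 jig mm [109.  34. 110.] F jig [ 6.53 -0.49  0.51] w 0.0 turn [ 0.014  0.002 -0.   ] q [ 0.2   0.26  1.87  0.    1.   -1.59]
shift tool mm [ 1.1  3.4 42. ]
```

Call:
{"fn": "jog_arm", "kwargs": {"increments": [[0,0,0.004,0,0,0,0],[0,0,0.004,0,0,0,0],[0,0,0.004,0,0,0,0]]}}

```text
time: 16.35
tool_pos: [0.5937, 0.146, 0.1133]
tcp_rot: [-1.12, -1.393, 1.349]
wrist_force: [5.0, 1.2, -1.7]
width: -0.001
```

```bash
python3 -c "
from h import *
where([67,35,106])"
```

```text
t 16.35 jig mm [103.8  34.1 113.3] F jig [ 5.18  0.11 -1.72] w -0.0 turn [0.032 0.002 0.   ] q [ 0.2   0.24  1.89  0.    0.98 -1.59]
shift tool mm [ 1.   6.1 37. ]
```

Call:
{"fn": "jog_arm", "kwargs": {"increments": [[0,0.003,0.005,0.016,0,0,0],[0,0.002,0.005,0.016,0,0,0],[0,0.001,0.005,0.005,0,0,0],[0,0.001,0.005,0.005,0,0,0]]}}

```text
time: 16.85
tool_pos: [0.5889, 0.1449, 0.1156]
tcp_rot: [-1.115, -1.387, 1.353]
wrist_force: [4.9, 2.3, 0.2]
width: -0.001
```

```bash
python3 -c "
from h import *
where([67,35,106])"
```

```text
t 16.85 jig mm [ 98.8  34.  115.6] F jig [5.28 1.23 0.22] w -0.0 turn [0.025 0.002 0.   ] q [ 0.2   0.23  1.9   0.    0.99 -1.59]
shift tool mm [ 1.   8.8 32. ]
```

Call:
{"fn": "jog_arm", "kwargs": {"increments": [[0,0.005,0.007,0.02,0,0,0],[0,0.005,0.007,0.015,0,0,0],[0,0.004,0.007,0.01,0,0,0]]}}

```text
time: 17.23
tool_pos: [0.5838, 0.1436, 0.1126]
tcp_rot: [-1.11, -1.379, 1.358]
wrist_force: [6.5, 0.6, 5.0]
width: -0.001
```

```bash
python3 - <<'E'
from h import *
where([67,35,106])
p=read_camera("side"); cv2.imwrite("pics/s4.png",cv2.resize(p["img"][190:310,210:360],(750,600)))
E
```

```text
t 17.23 jig mm [ 93.5  33.8 112.6] F jig [ 6.46 -0.77  5.04] w -0.0 turn [0.016 0.001 0.   ] q [ 0.2   0.23  1.9   0.    0.99 -1.59]
shift tool mm [ 1.2  6.2 26.6]
```

View pics/s4.png

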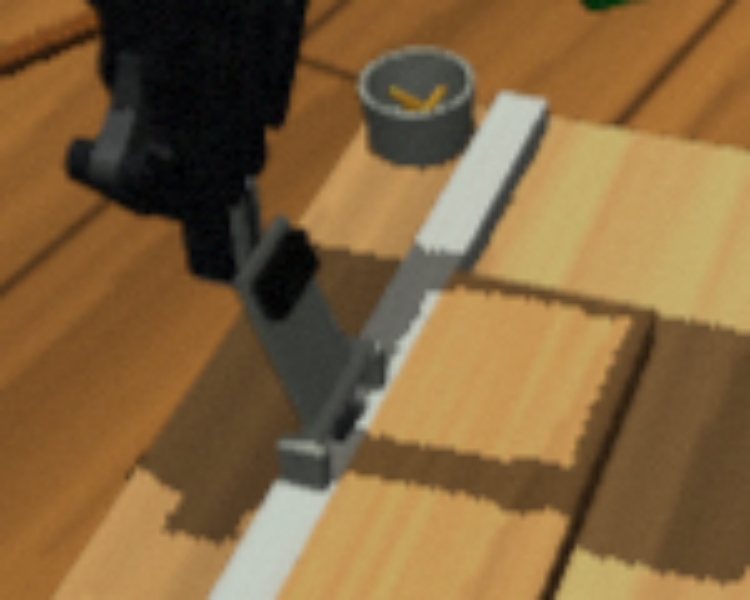

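The flap is clearly moving forward, and the fingers sit behind its upper part at (230,250). Continuing.

Call:
{"fn": "jog_arm", "kwargs": {"increments": [[0,0.003,0.006,0.01,0,0,0],[0,0.003,0.006,0.01,0,0,0],[0,0.002,0.006,0.005,0,0,0],[0,0.002,0.006,0.005,0,0,0]]}}

```text
time: 17.77
tool_pos: [0.5737, 0.1412, 0.1133]
tcp_rot: [-1.111, -1.381, 1.356]
wrist_force: [3.0, 1.1, 3.1]
width: 0.0
```

```bash
python3 -c "
from h import *
where([67,35,106])"
```

```text
t 17.77 jig mm [ 83.2  33.7 113.3] F jig [3.16 0.46 3.1 ] w 0.0 turn [ 0.018  0.001 -0.   ] q [ 0.2   0.21  1.93  0.    0.99 -1.59]
shift tool mm [ 1.3  7.  16.3]
```

Call:
{"fn": "jog_arm", "kwargs": {"increments": [[0,0.002,0.005,0.01,0,0,0],[0,0.001,0.004,0.005,0,0,0],[0,0.001,0.004,0,0,0,0]]}}

```text
time: 18.15
tool_pos: [0.5593, 0.1381, 0.1085]
tcp_rot: [-1.1, -1.366, 1.366]
wrist_force: [1.0, -0.3, 2.1]
width: -0.005
```

```bash
python3 -c "
from h import *
where([67,35,106])"
```

```text
t 18.15 jig mm [ 68.4  33.7 108.5] F jig [ 0.9  -0.5   2.12] w -0.0 turn [ 0.     0.001 -0.   ] q [ 0.2   0.2   1.95 -0.    0.99 -1.59]
shift tool mm [1.3 2.5 1.4]
```

Call:
{"fn": "jog_arm", "kwargs": {"increments": [[0,0,0.004,0,0,0,0],[0,0,0.003,0,0,0,0]]}}

```text
time: 18.4
tool_pos: [0.5486, 0.1358, 0.106]
tcp_rot: [-1.095, -1.36, 1.37]
wrist_force: [-0.0, 0.8, 0.3]
width: -0.003
```

```bash
python3 -c "
from h import *
where([67,35,106])
p=read_camera('side')
print(spotter.spot_point(p,'flap_tip')[:2])"
```

```text
t 18.4 jig mm [ 57.5  33.7 106. ] F jig [0.15 0.75 0.28] w -0.0 turn [-0.007  0.001 -0.   ] q [ 0.2   0.19  1.97 -0.    0.99 -1.59]
shift tool mm [ 1.3 -0.1 -9.5]
[{'location': [288.2, 245.8], 'p': 0.85}]
```

Force is zero, so it has probably snapped. I'll retreat up and back and let it settle.

Call:
{"fn": "jog_arm", "kwargs": {"increments": [[0,-0.005,-0.01,0,0,0,0],[0,-0.04,-0.02,0,0,0,0],[0,-0.06,0,0,0,0,0],[0,-0.04,0,0,0,0,0],[0,0,0,0,0,0,0],[0,0,0,0,0,0,0]]}}

```text
time: 19.25
tool_pos: [0.5817, 0.143, 0.2545]
tcp_rot: [-1.093, -1.358, 1.372]
wrist_force: [-0.5, -1.0, -0.6]
width: 0.002
```

```bash
python3 - <<'E'
from h import *
where()
p=read_camera("side"); blank(p); cv2.imwrite("pics/s5.png",cv2.resize(p["img"][190:370,200:430],(690,540)))
p=read_camera("top"); blank(p)
E
```

```text
t 19.25 jig mm [ 91.4  33.7 254.5] F jig [-0.69 -0.85 -0.61] w 0.0 turn [-0.01   0.001 -0.   ] q [ 0.2   0.12  1.75 -0.    1.27 -1.59]
blank jig [ 9.  31.7] [172.2  80. ] 89.88 min [-30.9 -54.4  31.2] max [ 49.1 117.8  41. ]
blank jig [10.9 31.5] [ 81.4 171. ] 0.1 min [-29.9 -54.   31.1] max [ 51.6 117.   40.3]
```

View pics/s5.png

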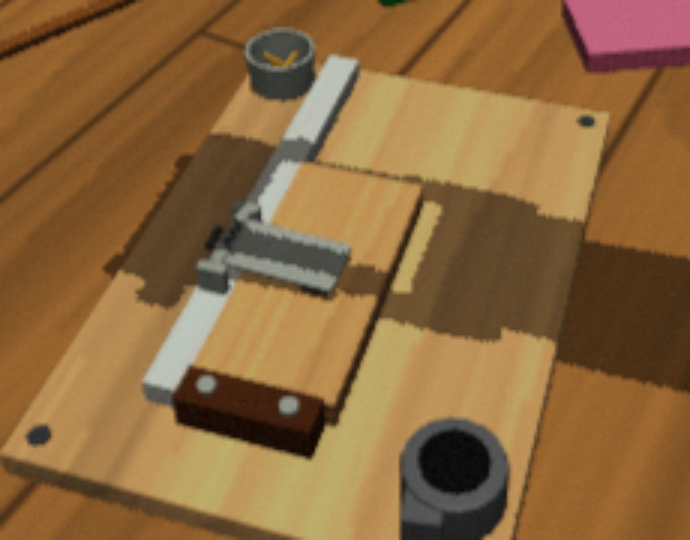

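The flap lies clamped on the divider, with its tip at (335,270) on the board. The divider is flush against the fence and against the stop at (250,400), the cup and tape measure are undisturbed, and the robot is clear. Handing in.

```bash
python3 -c "
from h import *
print(bot.finish_job())"
```

```text
the job is handed in; nothing more can be done
None
```

The divider is clamped in the corner of the jig, and I handed the job in at about 19 s of the 72 s allowed.

- **Fence:** I slid the divider against the long fence with the open fingers until it stalled at about 5–6 N.
- **End stop:** I pushed it along the fence with the closed fingers in small steps. The stop was felt when the tool stalled and the force rose to about 11–13 N.
- **Recheck:** I pressed it against the fence once more at about 6 N before moving to the flap.
- **Flap:** I pushed it forward from behind at no more than about 8 N, reading the force after every few steps. The force fell to zero past the snap point, and the flap sprang over by itself.

**Last checks:** The side picture shows the flap lying on the divider, and the tape measure and screw cup where they were. Both cameras put the divider's centre at about jig (9–11, 31.6), turned by 0.1° or less.

**Disagreement:** The two cameras differ by about 2 mm on the divider's x position, which is within their calibration. That it is flush therefore rests on the felt contacts. None of the checks failed.

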